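# Open a tight paste jar in its bench block

### The arm

A 6-joint arm with a two-finger parallel gripper is mounted at the origin on the work surface; the furniture and walls round the work are solid. World frame = base frame: x ahead of the robot, y to its left, z up, the work surface at z = 0. Lengths are in m, angles in degrees, forces in N, time in s.
With the tool pointing down it reaches from about 0.35 to 0.875 m from the base axis. Payload 4.2 kg.
Tool frame: the origin (TCP) lies midway between the tips of the shut fingers; the grasp point (between the pads) lies 19 mm behind it; z points along the fingers, y is the line along which they close (so a half turn about z gives the same grasp; the last joint's range is limited). The gripper opens to 87 mm and grips with 3 to 60 N. Pads are 19 mm wide; open, the fingers measure 117 mm over their backs; the gripper's body (75 mm by 190 mm) begins 51 mm behind the grasp point.
Start: joints at [-52.334, 22.042, 0.453, 0, -68.411, -14.817], TCP at [0.243, -0.576, 0.223] pointing down, gripper open.
Joint ranges: [-179.83, 179.83], [-69.29, 118.12], [-61.27, 80.66], [-181.25, 117.63], [-171.15, -9.14], [-177.46, 177.46]. Speed limits (degrees/s): [159.86, 159.86, 180, 180, 180, 180].

### API

Orientations are given as a 3x3 rotation matrix whose columns are the frame's x, y, z axes.
In Python, from station import sense, capture, camera_params, finish_job gives the robot as it stands.
- The arm moves only by the tool drive_tool, never from a script. Its argument "rows" is a list of rows, each an object of numbers: "tx", "ty", "tz": the shift along the tool's x, y, z in cm; "ax", "ay", "az": the turn, a rotation vector about the tool's x, y, z in rad; "claw": the finger opening in cm, from 0 to 8.7. In form: [{"tx": .., "ty": .., "tz": .., "ax": .., "ay": .., "az": .., "claw": ..}, ...]. A call has 1 to 10 rows; each row shifts and turns the commanded pose from where the row before left it, along the tool's axes as they then stand; what a row does not reach is not made up. A row lasts 1/12 s, in which the tool goes at most 41.7 mm and 7.16 degrees, less where a joint would pass 70% of its speed; a pose out of reach is approached as far as the arm can. A call with a gripper value outside its range is refused whole. The fingers move at their own pace and stop on an object; the grip force is fixed at half the most. Time passes only in rows, so rows that do not move let the fingers close. It gives the time, the measured TCP pose, the force, the opening and the grip force at its end, in the units of the state.
- sense(): the state, without advancing time (a new reading comes with each control period).
- capture(name): name is "scene" or "top" or "wrist"; returns (picture, depth): 384x512x3 uint8, red, green, blue; 384x512 float32, m along the optical axis (not along the pixel's ray), 0 where there is no reading.
- camera_params(name): a dict with "intrinsics" (3x3 intrinsics, pixels), "R" (3x3) and "t" (3): a world point X has camera coordinates R X + t; the wrist camera has in their place "tool_from_camera" (4x4, takes a point from camera to tool coordinates, whose origin is the TCP and whose axes are the flange's). Camera axes: x right, y down, z forward; pixel columns grow to the right and rows downward; lengths in m; the calibration is good to about 2 mm. A picture is of the moment at which its call begins: read the wrist's pose just before it. camera_params takes no time and is no camera call.
- finish_job(): hands the job in; it is judged then, once.
The state is a dict: "time_s": time; "joints": joint angles; "joint_velocities": joint speeds; "effort": joint torques, N m; "tcp_pos": TCP position; "ee_rot": TCP orientation; "wrist_force": force on the tool from outside, world axes, zero at the start; "moment": the same for the moment, N m; "gripper_width": opening from 0.0 (shut) to 1.0 (fully open); "gripper_force": force on a finger pad.
Only numpy, scipy, OpenCV 4.12 (cv2) and the standard library are available. Lean on these libraries where they do the work, as an engineer would, in place of code of your own. Each camera call takes 0.05 s, during which the arm holds its last target. There are 200 camera calls.

### The job

Stand the closed square paste jar upright in the square well of the green jar block, fully down on the well's floor, so that it cannot turn. Then unscrew its tight blue cap anticlockwise, lifting it off only once its lugs are free, with the jar staying seated in the well, and finish holding the cap in the gripper, level and still, one to four centimetres straight above the open mouth: do not put it down or let it go. Keep the jar upright all the time, do not drop the cap, and leave the other things on the bench where they are.

Things in the scene. Friction and masses are not known exactly. Their poses are not given: they have to be found in the camera images.
- jar: White square paste jar with blank paper labels, loose on the bench, closed; 56x56 mm in plan, rounded edges, flat sides to 50 mm, shoulder ends 60 mm up; with cap on 91 mm tall, about 0.3 kg in all. Origin: centre of its underside; z up, x and y square to its flat sides (labels on +x and -x). Unless something holds it, it turns along with its cap.
- jar_mouth (a point): Point on the jar's axis 82 mm above its underside, at the springy sealing disc that the closed cap presses down (it rises 3 mm when open). Round neck 38 mm across, its top 79 mm above the jar's underside, with three rising thread lands outside (48 mm across).
- cap: The jar's dark blue ribbed screw cap, 56 mm across, 26 mm tall, 35 g, white mark on its top along its +x. Origin: centre of its lower edge, z up. Closed, that edge is 65 mm above the jar's underside and cap x is within 0.05 rad of jar x. A closed jar can be carried by its cap.
- cap_top (a point): Centre of the cap's top, 26 mm above its lower edge. Opens anticlockwise seen from above, rising 1.4 mm: three lugs in the skirt slide under the neck's lands, tight from the pressed disc (about 0.2 to 0.4 N m). Free after 1.1 rad; from 1.2 to 1.75 rad it lifts straight off; beyond, the lugs meet the next lands. Pulled sooner, it lifts the jar.
- jar_block: Heavy green steel jar block, fixed to the bench: 104x104 mm in plan, 36 mm high, on a dark base plate 150 (its x) x 120 x 8 mm with four screws. Origin: at bench height under the centre of the square well in its top; x and y square to the well's sides.
- well_floor (a point): Centre of the well's floor, 10 mm above the bench. Well 59x59 mm, 26 mm deep, mouth bevelled 5 mm at 45 degrees. The jar fits any of four ways round with 1.5 mm to spare on each side; seated, its underside is 10 mm and its cap's top 101 mm above the bench.
- red_jar: Bystander: round white jar with a red lid, 57 mm across, 75 tall. Origin under its centre, at bench height. Leave alone.
- paste_brush: Bystander: flat brush with an orange handle, 199x30x12 mm, lying. Origin under its centre, at bench height. Leave alone.
- lead_weight: Bystander: grey cloth-covered lead weight, 100x46x27 mm. Origin under its centre, at bench height. Leave alone.
- loupe: Bystander: black stand loupe, 43 mm across, 38 tall. Origin under its centre, at bench height. Leave alone.
- tweezers: Bystander: steel tweezers, 131x20x9 mm, lying. Origin under its centre, at bench height. Leave alone.
- eraser: Bystander: white eraser in a blue sleeve, 55x25x14 mm. Origin under its centre, at bench height. Leave alone.
Mind the look-alikes: they are no part of the job. Of the things that look like the jar_block, the smaller one is meant. What is shaped like the cap but red is not meant.

How it is judged:
By the outcome, as a careful person would: the job done as asked, in the order asked, and still so for the second after the job is handed in, while the arm keeps its last pose, push and grip.
It also fails if it takes over 54 s, if anything falls off the work surface, if the arm or the gripper's body presses on something with over 40 N, if the wrist force passes 120 N, or if a joint passes its speed limit or range.

## Working session

There is one attempt and no reset: what is moved stays moved. The work goes in short steps, Python scripts to look and compute and a tool call to move; the robot and the scene stay as the last step left them, time stands still between calls to the robot, and variables do not carry over. Pictures are saved under pics/ and viewed, at most 10 in all, crops included, and the job is handed in when it is done.

Besides the shell and the picture viewer there is one more tool, called as name([rows], argument=value, ...), one row to a line, values as JSON. drive_tool: Moves the arm, as the interface text tells. Its arguments: {"type":"object","properties":{"rows":{"type":"array"}},"required":["rows"]}

```bash
mkdir -p pics; cat > h.py <<'E'
import numpy as np,cv2
from station import sense,capture,camera_params
def cap(n,f=None):
    s=sense(); im,d=capture(n); p=camera_params(n)
    if f: cv2.imwrite('pics/'+f,im[:,:,::-1])
    K=np.array(p['intrinsics'])
    if n=='wrist':
        T=np.array(p['tool_from_camera']); R=np.array(s['ee_rot'])@T[:3,:3]; o=np.array(s['ee_rot'])@T[:3,3]+np.array(s['tcp_pos'])
    else:
        R=np.array(p['R']).T; o=-R@np.array(p['t'])
    v,u=np.mgrid[:384,:512]
    X=np.stack([(u-K[0,2])/K[0,0]*d,(v-K[1,2])/K[1,1]*d,d],-1)@R.T+o
    X[d==0]=np.nan
    return im,d,X
E
python3 - <<'E'
from h import *
im,d,X=cap('top'); im2,d2,X2=cap('scene')
np.savez('top.npz',im=im,X=X);np.savez('scene.npz',im=im2,X=X2)
cv2.imwrite('pics/a.png',np.hstack([cv2.resize(im,(800,600))])[:,:,::-1])
cv2.imwrite('pics/b.png',cv2.resize(im2,(800,600))[:,:,::-1])
s=sense();print(s)
E
```

```text
{'time_s': 0.1, 'joints': array([-5.23346421e+01,  2.20854526e+01,  3.86237379e-01, -2.41791159e-02,
       -6.84091939e+01, -1.48171397e+01]), 'joint_velocities': array([ 0.04756272, -0.10268981,  0.2004988 ,  0.01061709,  0.04166059,
        0.09391437]), 'effort': array([-4.34133717e-04, -3.91689527e+01,  1.87934107e+01,  4.23195586e+00,
        1.34712708e-02, -8.13268070e-05]), 'tcp_pos': array([ 0.24248964, -0.57545816,  0.22157207]), 'ee_rot': array([[-9.21597091e-01, -3.88146992e-01, -8.45525295e-04],
       [-3.88147899e-01,  9.21595459e-01,  1.73751732e-03],
       [ 1.04820151e-04,  1.92947977e-03, -9.99998133e-01]]), 'wrist_force': array([ 0.10018592,  0.32344383, -0.10694262]), 'moment': array([-0.0375008 , -0.02539787, -0.04115509]), 'gripper_force': 0.0, 'gripper_width': 0.9998839993139869}
```

View pics/a.png

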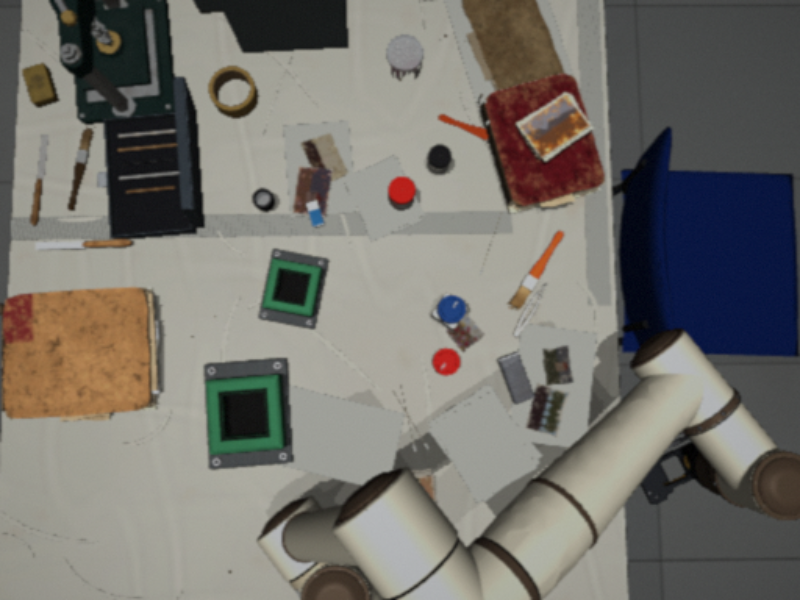

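View pics/b.png

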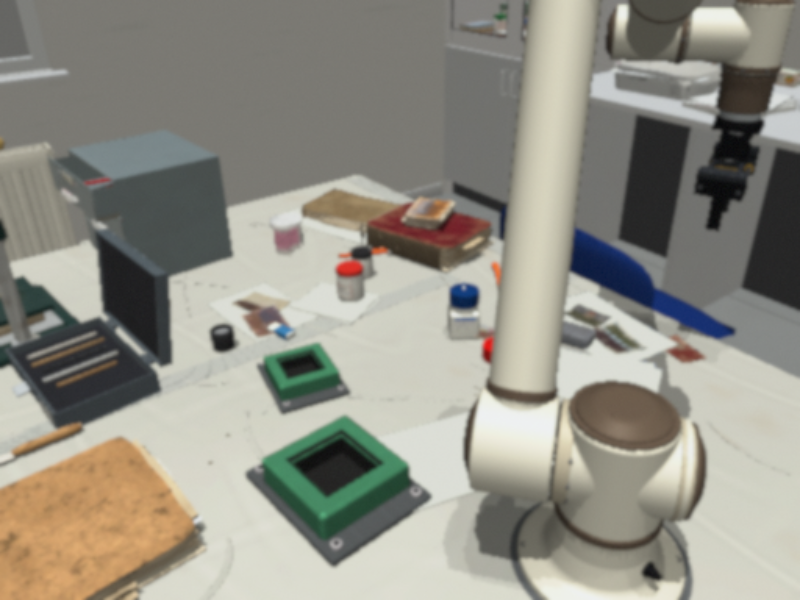

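The top view (800x600) shows two green jar blocks: one at (294,288) and a larger one at (246,414). The smaller, upper one fits the description. The blue-capped jar is at (452,309). The red jar at (401,190) and the loose red cap at (446,361) are not meant. Next I measure, with one enlarged crop to confirm.

```bash
python3 - <<'E'
from h import *
a=np.load('top.npz');im=a['im'];X=a['X']
h=cv2.cvtColor(im,cv2.COLOR_RGB2HSV).astype(int)
c1=cv2.resize(im[150:220,155:225],(400,400),interpolation=cv2.INTER_CUBIC);c2=cv2.resize(im[170:240,260:330],(400,400),interpolation=cv2.INTER_CUBIC)
cv2.imwrite('pics/c.png',np.hstack([c1,c2])[:,:,::-1])
def box(u0,u1,v0,v1):
    m=np.zeros(im.shape[:2],bool);m[v0:v1,u0:u1]=1;return m
Z=X[...,2]
def rep(n,m):
    P=X[m];P=P[~np.isnan(P[:,0])]
    r=cv2.minAreaRect((P[:,:2]*1000).astype(np.float32));print(n,m.sum(),'med',np.median(P,0).round(4),'z',np.percentile(P[:,2],[2,50,98]).round(4),'rect',np.round(r[0],1),np.round(r[1],1),round(r[2],2))
b=box(155,225,150,220)
g=b&(h[...,0]>50)&(h[...,0]<90)&(h[...,1]>100)
rep('green top',g&(Z>.031)&(Z<.041)); 
rep('plate',b&(Z>.0045)&(Z<.012)&(h[...,2]<140)&(h[...,1]<90))
c=np.median(X[g],0)
rep('floor',b&(np.hypot(X[...,0]-np.nanmedian(X[g][:,0]),X[...,1]-np.nanmedian(X[g][:,1]))<.025))
big=box(125,190,225,305)&(h[...,0]>50)&(h[...,0]<90)&(h[...,1]>100)
rep('big',big&(Z>.02))
j=box(260,330,170,225)
bl=j&(h[...,0]>100)&(h[...,0]<125)&(h[...,1]>120)
rep('blue',bl&(Z>.08))
rep('jar',j&(Z>.012)&(Z<.062));
for lo,hi in((.02,.045),(.045,.062),(.07,.2)): rep((lo,hi),j&(Z>lo)&(Z<hi))
P=X[bl];print(np.nanpercentile(Z[bl],[5,50,95]))
E
```

```text
green top 594 med [0.5513 0.1033 0.0356] z [0.0315 0.0356 0.0405] rect [553.9 102.1] [102.3 102.7] 79.09
plate 631 med [0.5515 0.1015 0.0086] z [0.0048 0.0086 0.0118] rect [568.1 124.8] [167.2 167.8] 78.32
floor 183 med [0.552  0.1008 0.0116] z [0.0044 0.0116 0.0173] rect [552.4 100.4] [48. 46.] 6.13
big 1513 med [0.2984 0.1875 0.0502] z [0.0295 0.0502 0.0566] rect [300.3 191.2] [145.9 145.8] 3.66
blue 221 med [ 0.5008 -0.2156  0.0915] z [0.086  0.0915 0.097 ] rect [ 500.8 -218.3] [49.7 49.6] 1.72
jar 113 med [ 0.4754 -0.2114  0.0468] z [0.0124 0.0468 0.0586] rect [ 482.7 -266.6] [113.4 169.1] 4.05
(0.02, 0.045) 28 med [ 0.4264 -0.2101  0.0284] z [0.0218 0.0284 0.0445] rect [ 477.1 -206. ] [113.4  41.3] 9.81
(0.045, 0.062) 59 med [ 0.4915 -0.2031  0.053 ] z [0.0458 0.053  0.0588] rect [ 502.6 -216.3] [55.6 56.4] 56.94
(0.07, 0.2) 267 med [ 0.5009 -0.2156  0.0913] z [0.0783 0.0913 0.097 ] rect [ 502.1 -215.8] [54.  52.7] 88.67
[0.08652817 0.09147743 0.09544918]
```

View pics/c.png

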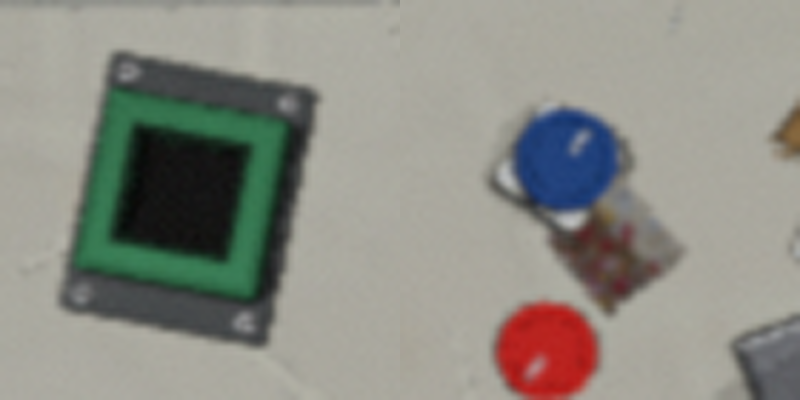

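The crop confirms the smaller green block (centre about crop (185,195), turned roughly -11°). The blue-capped jar is at about (567,158), its mark pointing up and right (roughly -35°), and the red cap is at (547,350). I move over the jar and will refine with the wrist camera.

drive_tool([
  {"tx":-3.4,"ty":2.07,"claw":8.7},
  {"tx":-3.4,"ty":2.07,"claw":8.7},
  {"tx":-3.4,"ty":2.07,"claw":8.7},
  {"tx":-3.4,"ty":2.07,"claw":8.7},
  {"tx":-3.4,"ty":2.07,"claw":8.7},
  {"tx":-3.4,"ty":2.07,"claw":8.7},
  {"tx":-3.4,"ty":2.07,"claw":8.7},
  {"tx":-3.4,"ty":2.07,"claw":8.7},
  {"tx":-2.0,"ty":1.2,"claw":8.7},
  {"claw":8.7},
])

```text
invalid input at $.rows[0]: expected keys tx, ty, tz, ax, ay, az, claw
```

```bash
cat >> h.py <<'E'
def local(P):
    s=sense(); R=np.array(s['ee_rot']); return ((np.array(P)-np.array(s['tcp_pos']))@R*100).round(2)
E
python3 - <<'E'
from h import *
im,d,X=cap('wrist');np.savez('w1.npz',im=im,X=X)
cv2.imwrite('pics/d.png',cv2.resize(im,(800,600))[:,:,::-1])
s=sense();print(s['tcp_pos'],s['joints'].round(1),np.array(camera_params('wrist')['tool_from_camera']).round(3))
h=cv2.cvtColor(im,cv2.COLOR_RGB2HSV).astype(int);Z=X[...,2]
bl=(h[...,0]>100)&(h[...,0]<125)&(h[...,1]>120)&(Z>.08)
n,l,st,ce=cv2.connectedComponentsWithStats(bl.astype(np.uint8))
i=1+st[1:,4].argmax();m=l==i;print(st[i])
P=X[m];print(np.median(P,0),cv2.minEnclosingCircle((P[P[:,2]>.086][:,:2]*1000).astype(np.float32)),cv2.minAreaRect((P[:,:2]*1000).astype(np.float32)))
c=np.median(P,0)
w=(h[...,1]<60)&(h[...,2]>150)&(Z>.086)&(np.hypot(X[...,0]-c[0],X[...,1]-c[1])<.026)
print('mark',w.sum(),X[w].mean(0))
q=X[w]-X[w].mean(0);e=np.linalg.eigh(q[:,:2].T@q[:,:2])[1][:,1];print(np.degrees(np.arctan2(e[1],e[0])))
near=np.hypot(X[...,0]-c[0],X[...,1]-c[1])<.045
for lo,hi in((.035,.062),(.02,.05),(.05,.06),(.045,.052)):
    m=near&(Z>lo)&(Z<hi);print(lo,hi,m.sum(),cv2.minAreaRect((X[m][:,:2]*1000).astype(np.float32)))
E
```

```text
[ 0.24253356 -0.5755421   0.22170992] [-52.3  22.1   0.4  -0.  -68.4 -14.8] [[ 0.    -0.962 -0.274  0.076]
 [ 1.     0.     0.    -0.001]
 [-0.    -0.274  0.962 -0.162]
 [ 0.     0.     0.     1.   ]]
[  0 229 161  28 219]
[ 0.2326056  -0.64067823  0.29610276] ((234.8808135986328, -644.630859375), 23.184232711791992) ((235.96426391601562, -645.9735717773438), (40.40581512451172, 29.253324508666992), 78.64532470703125)
mark 0 [nan nan nan]
90.0
0.035 0.062 0 ((0.0, 0.0), (0.0, 0.0), 0.0)
0.02 0.05 0 ((0.0, 0.0), (0.0, 0.0), 0.0)
0.05 0.06 0 ((0.0, 0.0), (0.0, 0.0), 0.0)
0.045 0.052 0 ((0.0, 0.0), (0.0, 0.0), 0.0)<stdin>:12: RuntimeWarning: Mean of empty slice.
  ret = um.true_divide(
<stdin>:13: RuntimeWarning: Mean of empty slice.
```

View pics/d.png

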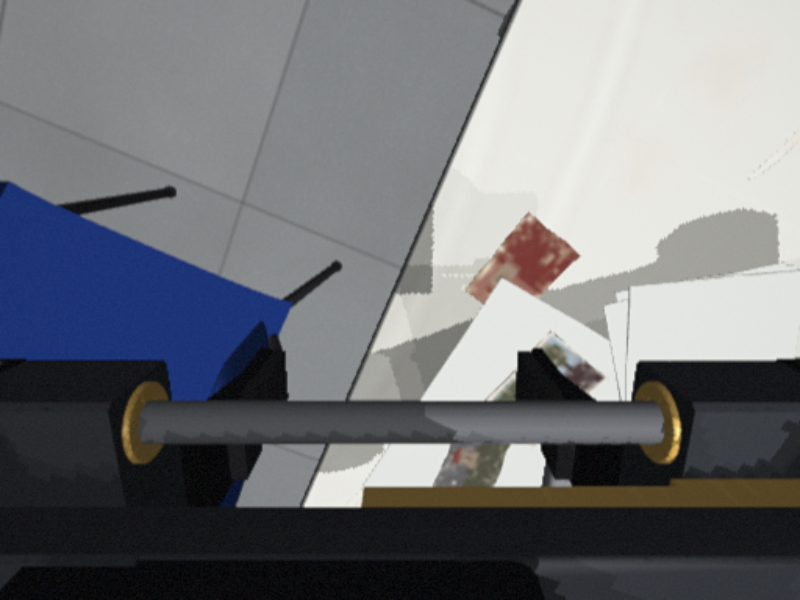

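The arm did not move: the rows need every key. The picture shows the floor, the chair and the bench edge ahead of the fingers, so the wrist camera looks to tool +x (image up). I go on past the jar by about 8 cm so that it comes into view.

drive_tool([
  {"tx":-3.5,"ty":1.77,"tz":0,"ax":0,"ay":0,"az":0,"claw":8.7},
  {"tx":-3.5,"ty":1.77,"tz":0,"ax":0,"ay":0,"az":0,"claw":8.7},
  {"tx":-3.5,"ty":1.77,"tz":0,"ax":0,"ay":0,"az":0,"claw":8.7},
  {"tx":-3.5,"ty":1.77,"tz":0,"ax":0,"ay":0,"az":0,"claw":8.7},
  {"tx":-3.5,"ty":1.77,"tz":0,"ax":0,"ay":0,"az":0,"claw":8.7},
  {"tx":-3.5,"ty":1.77,"tz":0,"ax":0,"ay":0,"az":0,"claw":8.7},
  {"tx":-3.5,"ty":1.77,"tz":0,"ax":0,"ay":0,"az":0,"claw":8.7},
  {"tx":-3.5,"ty":1.77,"tz":0,"ax":0,"ay":0,"az":0,"claw":8.7},
  {"tx":-3.5,"ty":1.77,"tz":0,"ax":0,"ay":0,"az":0,"claw":8.7},
  {"tx":-3.5,"ty":1.77,"tz":0,"ax":0,"ay":0,"az":0,"claw":8.7},
])

```text
time_s: 0.98
tcp_pos: [0.4973, -0.2751, 0.2225]
ee_rot: [[-0.921, -0.388, -0.0], [-0.388, 0.921, 0.0], [0.0, 0.0, -1.0]]
wrist_force: [0.8, -0.2, 0.2]
gripper_width: 0.999
gripper_force: 0.0
```

drive_tool([
  {"tx":-3.5,"ty":1.77,"tz":0,"ax":0,"ay":0,"az":0,"claw":8.7},
  {"tx":-3.5,"ty":1.77,"tz":0,"ax":0,"ay":0,"az":0,"claw":8.7},
  {"tx":-3.5,"ty":1.77,"tz":0,"ax":0,"ay":0,"az":0,"claw":8.7},
  {"tx":0,"ty":0,"tz":0,"ax":0,"ay":0,"az":0,"claw":8.7},
  {"tx":0,"ty":0,"tz":0,"ax":0,"ay":0,"az":0,"claw":8.7},
  {"tx":0,"ty":0,"tz":0,"ax":0,"ay":0,"az":0,"claw":8.7},
])

```text
time_s: 1.48
tcp_pos: [0.5723, -0.1869, 0.222]
ee_rot: [[-0.921, -0.389, -0.001], [-0.389, 0.921, 0.0], [0.001, 0.001, -1.0]]
wrist_force: [0.6, -0.4, 0.3]
gripper_width: 1.0
gripper_force: 0.0
```

```bash
cat > m.py <<'E'
from h import *
import sys
im,d,X=cap('wrist');np.savez('w1.npz',im=im,X=X)
cv2.imwrite('pics/e.png',cv2.resize(im,(800,600))[:,:,::-1])
s=sense();print(s['tcp_pos'],s['joints'].round(1))
h=cv2.cvtColor(im,cv2.COLOR_RGB2HSV).astype(int);Z=X[...,2]
bl=(h[...,0]>100)&(h[...,0]<125)&(h[...,1]>120)&(Z>.08)&(Z<.1)
n,l,st,ce=cv2.connectedComponentsWithStats(bl.astype(np.uint8))
i=1+st[1:,4].argmax();m=l==i;print(st[i])
P=X[m];print(np.median(P,0),cv2.minEnclosingCircle((P[P[:,2]>.086][:,:2]*1000).astype(np.float32)))
c=np.median(P,0)
w=(h[...,1]<60)&(h[...,2]>150)&(Z>.086)&(np.hypot(X[...,0]-c[0],X[...,1]-c[1])<.026)
print('mark',w.sum(),X[w].mean(0))
q=X[w]-X[w].mean(0);e=np.linalg.eigh(q[:,:2].T@q[:,:2])[1][:,1];print(np.degrees(np.arctan2(e[1],e[0])))
near=np.hypot(X[...,0]-c[0],X[...,1]-c[1])<.045
for lo,hi in((.035,.062),(.02,.05),(.05,.06),(.045,.052)):
    m=near&(Z>lo)&(Z<hi);print(lo,hi,m.sum(),cv2.minAreaRect((X[m][:,:2]*1000).astype(np.float32)))
E
python3 m.py
```

```text
[ 0.57202894 -0.18753971  0.2222409 ] [ -2.8  19.8  -2.9  -0.  -67.3 -64.4]
[ 228   77   57   60 2552]
[ 0.50061711 -0.21710361  0.09107173] ((502.10443115234375, -217.55599975585938), 27.302915573120117)
mark 58 [ 0.51111615 -0.22395727  0.09134223]
144.55316173155325
0.035 0.062 221 ((501.31207275390625, -217.48855590820312), (55.78973388671875, 56.70991516113281), 55.412803649902344)
0.02 0.05 27 ((501.31207275390625, -217.48855590820312), (55.78973388671875, 56.70991516113281), 55.412803649902344)
0.05 0.06 194 ((501.205322265625, -217.53298950195312), (55.066795349121094, 55.0937385559082), 54.959110260009766)
0.045 0.052 80 ((501.31207275390625, -217.48855590820312), (55.78973388671875, 56.70991516113281), 55.412803649902344)
```

View pics/e.png

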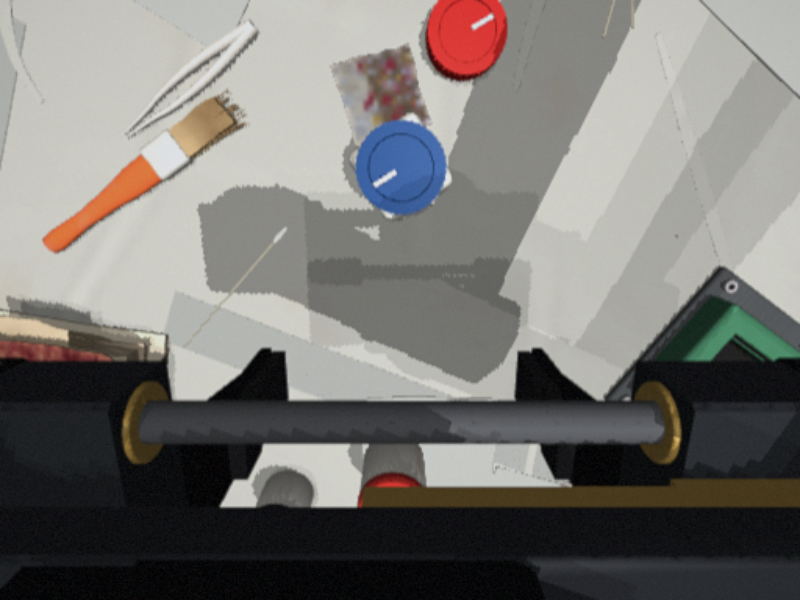

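The wrist picture shows the jar at (400,168), its mark pointing lower left (world -35.5°), the red cap at (466,37), the brush at left, and the block's corner at (730,300). The jar is at (0.5015, -0.2173), turned about -35°. I go down over the cap.

drive_tool([
  {"tx":2.55,"ty":0,"tz":0,"ax":0,"ay":0,"az":0,"claw":8.7},
  {"tx":2.55,"ty":0,"tz":0,"ax":0,"ay":0,"az":0,"claw":8.7},
  {"tx":2.55,"ty":0,"tz":0,"ax":0,"ay":0,"az":0,"claw":8.7},
  {"tx":0,"ty":0,"tz":3.0,"ax":0,"ay":0,"az":0,"claw":8.7},
  {"tx":0,"ty":0,"tz":3.0,"ax":0,"ay":0,"az":0,"claw":8.7},
  {"tx":0,"ty":0,"tz":2.0,"ax":0,"ay":0,"az":0,"claw":8.7},
  {"tx":0,"ty":0,"tz":2.0,"ax":0,"ay":0,"az":0,"claw":8.7},
  {"tx":0,"ty":0,"tz":0,"ax":0,"ay":0,"az":0,"claw":8.7},
  {"tx":0,"ty":0,"tz":0,"ax":0,"ay":0,"az":0,"claw":8.7},
  {"tx":0,"ty":0,"tz":0,"ax":0,"ay":0,"az":0,"claw":8.7},
])

```text
time_s: 2.37
tcp_pos: [0.5027, -0.2178, 0.124]
ee_rot: [[-0.922, -0.388, 0.002], [-0.388, 0.922, -0.001], [-0.002, -0.002, -1.0]]
wrist_force: [1.0, 0.1, 0.9]
gripper_width: 0.996
gripper_force: 0.0
```

```bash
python3 -c "
from h import *
s=sense();print(s['tcp_pos'],s['joints'].round(1),local([.5015,-.2173,.064]))"
```

```text
[ 0.50266723 -0.21780959  0.12395856] [ -6.4  19.9 -18.4   0.  -51.6 -60.8] [0.1 0.1 6. ]
```

drive_tool([
  {"tx":0.1,"ty":0.1,"tz":1.5,"ax":0,"ay":0,"az":0,"claw":8.7},
  {"tx":0,"ty":0,"tz":1.5,"ax":0,"ay":0,"az":0,"claw":8.7},
  {"tx":0,"ty":0,"tz":1.5,"ax":0,"ay":0,"az":0,"claw":8.7},
  {"tx":0,"ty":0,"tz":1.5,"ax":0,"ay":0,"az":0,"claw":8.7},
  {"tx":0,"ty":0,"tz":0,"ax":0,"ay":0,"az":0,"claw":8.7},
  {"tx":0,"ty":0,"tz":0,"ax":0,"ay":0,"az":0,"claw":8.7},
  {"tx":0,"ty":0,"tz":0,"ax":0,"ay":0,"az":0,"claw":5.0},
  {"tx":0,"ty":0,"tz":0,"ax":0,"ay":0,"az":0,"claw":5.0},
  {"tx":0,"ty":0,"tz":0,"ax":0,"ay":0,"az":0,"claw":5.0},
  {"tx":0,"ty":0,"tz":0,"ax":0,"ay":0,"az":0,"claw":5.0},
])

```text
time_s: 3.2
tcp_pos: [0.5013, -0.2165, 0.0635]
ee_rot: [[-0.921, -0.388, 0.002], [-0.388, 0.921, -0.0], [-0.001, -0.001, -1.0]]
wrist_force: [-1.2, -0.7, 0.4]
gripper_width: 0.779
gripper_force: 0.0
```

drive_tool([
  {"tx":0,"ty":0,"tz":0,"ax":0,"ay":0,"az":0,"claw":5.0},
  {"tx":0,"ty":0,"tz":0,"ax":0,"ay":0,"az":0,"claw":5.0},
  {"tx":0,"ty":0,"tz":0,"ax":0,"ay":0,"az":0,"claw":5.0},
  {"tx":0,"ty":0,"tz":0,"ax":0,"ay":0,"az":0,"claw":5.0},
  {"tx":0,"ty":0,"tz":0,"ax":0,"ay":0,"az":0,"claw":5.0},
])

```text
time_s: 3.62
tcp_pos: [0.5013, -0.2167, 0.0629]
ee_rot: [[-0.921, -0.389, 0.001], [-0.389, 0.921, -0.001], [-0.001, -0.001, -1.0]]
wrist_force: [1.1, -1.3, 1.6]
gripper_width: 0.641
gripper_force: 30.0
```

drive_tool([
  {"tx":0,"ty":0,"tz":-0.4,"ax":0,"ay":0,"az":0,"claw":5.0},
  {"tx":0,"ty":0,"tz":-0.8,"ax":0,"ay":0,"az":0,"claw":5.0},
  {"tx":0,"ty":0,"tz":-1.2,"ax":0,"ay":0,"az":0,"claw":5.0},
  {"tx":0,"ty":0,"tz":-1.6,"ax":0,"ay":0,"az":0,"claw":5.0},
  {"tx":0,"ty":0,"tz":-1.6,"ax":0,"ay":0,"az":0,"claw":5.0},
  {"tx":0,"ty":0,"tz":-1.6,"ax":0,"ay":0,"az":0,"claw":5.0},
  {"tx":0,"ty":0,"tz":-1.6,"ax":0,"ay":0,"az":0,"claw":5.0},
  {"tx":0,"ty":0,"tz":-0.8,"ax":0,"ay":0,"az":0,"claw":5.0},
  {"tx":0,"ty":0,"tz":-0.4,"ax":0,"ay":0,"az":0,"claw":5.0},
  {"tx":0,"ty":0,"tz":0,"ax":0,"ay":0,"az":0,"claw":5.0},
])

```text
time_s: 4.45
tcp_pos: [0.5009, -0.2162, 0.1631]
ee_rot: [[-0.922, -0.388, 0.001], [-0.388, 0.922, 0.0], [-0.001, -0.0, -1.0]]
wrist_force: [-0.1, 0.4, -3.2]
gripper_width: 0.641
gripper_force: 30.0
```

drive_tool([
  {"tx":-0.5,"ty":0.6,"tz":0,"ax":0,"ay":0,"az":0,"claw":5.0},
  {"tx":-1.0,"ty":1.2,"tz":0,"ax":0,"ay":0,"az":0,"claw":5.0},
  {"tx":-1.6,"ty":1.9,"tz":0,"ax":0,"ay":0,"az":0,"claw":5.0},
  {"tx":-1.8,"ty":2.1,"tz":0,"ax":0,"ay":0,"az":0,"claw":5.0},
  {"tx":-1.8,"ty":2.1,"tz":0,"ax":0,"ay":0,"az":0,"claw":5.0},
  {"tx":-1.8,"ty":2.1,"tz":0,"ax":0,"ay":0,"az":0,"claw":5.0},
  {"tx":-1.8,"ty":2.1,"tz":0,"ax":0,"ay":0,"az":0,"claw":5.0},
  {"tx":-1.8,"ty":2.1,"tz":0,"ax":0,"ay":0,"az":0,"claw":5.0},
  {"tx":-1.8,"ty":2.1,"tz":0,"ax":0,"ay":0,"az":0,"claw":5.0},
  {"tx":-1.8,"ty":2.1,"tz":0,"ax":0,"ay":0,"az":0,"claw":5.0},
])

```text
time_s: 5.28
tcp_pos: [0.5734, 0.016, 0.161]
ee_rot: [[-0.921, -0.388, -0.003], [-0.388, 0.921, -0.0], [0.003, 0.001, -1.0]]
wrist_force: [0.8, -1.1, -3.3]
gripper_width: 0.642
gripper_force: 30.0
```

drive_tool([
  {"tx":-1.8,"ty":2.1,"tz":0,"ax":0,"ay":0,"az":0,"claw":5.0},
  {"tx":-1.8,"ty":2.1,"tz":0,"ax":0,"ay":0,"az":0,"claw":5.0},
  {"tx":-1.8,"ty":2.1,"tz":0,"ax":0,"ay":0,"az":0,"claw":5.0},
  {"tx":-1.8,"ty":2.1,"tz":0,"ax":0,"ay":0,"az":0,"claw":5.0},
  {"tx":-1.6,"ty":1.9,"tz":0,"ax":0,"ay":0,"az":0,"claw":5.0},
  {"tx":-1.0,"ty":1.2,"tz":0,"ax":0,"ay":0,"az":0,"claw":5.0},
  {"tx":-0.5,"ty":0.6,"tz":0,"ax":0,"ay":0,"az":0,"claw":5.0},
  {"tx":0,"ty":0,"tz":0,"ax":0,"ay":0,"az":-0.06,"claw":5.0},
  {"tx":0,"ty":0,"tz":0,"ax":0,"ay":0,"az":-0.06,"claw":5.0},
  {"tx":0,"ty":0,"tz":0,"ax":0,"ay":0,"az":-0.06,"claw":5.0},
])

```text
time_s: 6.12
tcp_pos: [0.6212, 0.1651, 0.1615]
ee_rot: [[-0.836, -0.549, -0.002], [-0.549, 0.836, -0.001], [0.003, 0.0, -1.0]]
wrist_force: [-0.4, 0.2, -2.9]
gripper_width: 0.641
gripper_force: 30.0
```

drive_tool([
  {"tx":0,"ty":0,"tz":0,"ax":0,"ay":0,"az":-0.06,"claw":5.0},
  {"tx":0,"ty":0,"tz":0,"ax":0,"ay":0,"az":-0.06,"claw":5.0},
  {"tx":0,"ty":0,"tz":0,"ax":0,"ay":0,"az":-0.06,"claw":5.0},
  {"tx":0,"ty":0,"tz":0,"ax":0,"ay":0,"az":-0.06,"claw":5.0},
  {"tx":0,"ty":0,"tz":0,"ax":0,"ay":0,"az":0,"claw":5.0},
  {"tx":0,"ty":0,"tz":0,"ax":0,"ay":0,"az":0,"claw":5.0},
  {"tx":0,"ty":0,"tz":0,"ax":0,"ay":0,"az":0,"claw":5.0},
  {"tx":0,"ty":0,"tz":0,"ax":0,"ay":0,"az":0,"claw":5.0},
])

```text
time_s: 6.78
tcp_pos: [0.6218, 0.1654, 0.1624]
ee_rot: [[-0.684, -0.729, -0.0], [-0.729, 0.684, -0.0], [0.0, 0.0, -1.0]]
wrist_force: [0.3, -0.6, -2.1]
gripper_width: 0.645
gripper_force: 30.0
```

```bash
python3 - <<'E'
from h import *
s=sense();im,d,X=cap('wrist');np.savez('w2.npz',im=im,X=X)
im3,d3,X3=cap('scene')
cv2.imwrite('pics/f.png',np.hstack([cv2.resize(im,(400,300)),cv2.resize(im3[100:292,128:384],(400,300))])[:,:,::-1])
print(s['tcp_pos'],s['joints'].round(1),s['gripper_width'],s['wrist_force'])
h=cv2.cvtColor(im,cv2.COLOR_RGB2HSV).astype(int);Z=X[...,2]
near=np.hypot(X[...,0]-.552,X[...,1]-.102)<.09
g=near&(Z>.033)&(Z<.04);P=(X[g][:,:2]*1000).astype(np.float32)
print(g.sum(),np.median(Z[g]),cv2.minAreaRect(P))
f=near&(Z>.004)&(Z<.016)&(np.hypot(X[...,0]-.552,X[...,1]-.102)<.045)
print('floor',f.sum(),np.median(X[f],0),cv2.minAreaRect((X[f][:,:2]*1000).astype(np.float32)))
E
```

```text
[0.62182781 0.16535579 0.16238155] [ 29.3  26.4  -1.6  -0.  -62.1 -72.4] 0.644749294710168 [ 0.27684463 -0.61729124 -2.0599228 ]
8192 0.03580401945370415 ((553.7118530273438, 103.06463623046875), (103.44701385498047, 103.36658477783203), 78.7858657836914)
floor 3736 [0.55256628 0.10201488 0.01064521] ((553.5120239257812, 102.96595764160156), (58.906227111816406, 58.88970184326172), 78.68891906738281)
```

View pics/f.png

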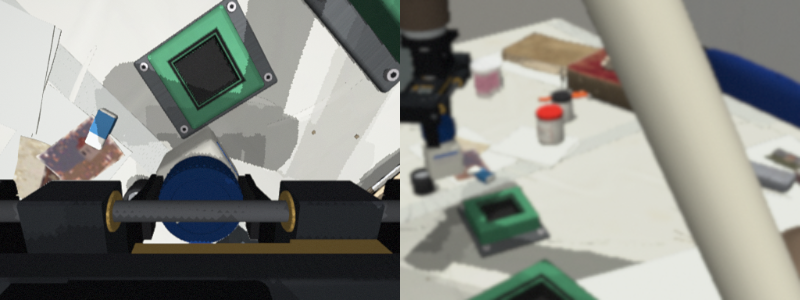

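The left half shows the green block's well at (207,70) and the held jar's cap at (200,200), with the shoulder corner at (215,145). In the scene view the jar hangs upright. The wrist camera puts the well centre at (0.5536, 0.1030), turned -11.25°. Next I check how the jar sits in the hand.

```bash
python3 - <<'E'
from h import *
from scipy.optimize import minimize
a=np.load('w2.npz');X=a['X'];im=a['im'];s=sense()
t=np.array(s['tcp_pos']);R=np.array(s['ee_rot'])
D=(X-t)@R  # tool coords
m=(np.hypot(D[...,0],D[...,1])<.05)&(X[...,2]>.102)&(X[...,2]<.148)&(np.arange(384)[:,None]<330)
P=X[m];print(m.sum(),P[:,2].min(),P[:,2].max())
best=None
for th in np.radians(np.arange(-25,5,.25)):
    c=(P-t)[:,:2]@np.array([[np.cos(th),-np.sin(th)],[np.sin(th),np.cos(th)]])
    for sx in(1,-1):
        for sy in(1,-1):
            e=np.minimum(abs(sx*c[:,0]-np.percentile(sx*c[:,0],97)),abs(sy*c[:,1]-np.percentile(sy*c[:,1],97)))
            q=np.mean(np.minimum(e,.004))
            if best is None or q<best[0]: best=(q,np.degrees(th),sx,sy,np.percentile(sx*c[:,0],95)*1e3,np.percentile(sy*c[:,1],95)*1e3)
print(best)
q,th,sx,sy,ex,ey=best;th=np.radians(th)
c=(P-t)@np.array([[np.cos(th),-np.sin(th),0],[np.sin(th),np.cos(th),0],[0,0,1]])
for i,sg in((0,sx),(1,sy)):
    k=sg*c[:,i]>np.percentile(sg*c[:,i],95)-.0025
    k&=abs(c[:,1-i])<.022
    A=np.c_[c[k][:,1-i],c[k][:,2],np.ones(k.sum())];r=np.linalg.lstsq(A,c[k][:,i],rcond=None)[0]
    print('face',i,sg,k.sum(),'yaw slope deg',np.degrees(r[0]),'tilt deg',np.degrees(r[1]),'pos mm',np.median(c[k][:,i])*1e3)
print('to well',local([.5536,.1030,t[2]]))
E
```

```text
1094 0.10424109652361896 0.1479947572949409
(np.float64(0.0003414484726932674), np.float64(-10.75), -1, -1, np.float64(28.342584112845884), np.float64(28.64537279721955))
face 0 -1 216 yaw slope deg -0.05744401697978543 tilt deg -0.5644760064421901 pos mm -28.175445632766966
face 1 -1 718 yaw slope deg -0.013774467213747596 tilt deg 0.17197116371887428 pos mm -28.473383434643836
to well [9.23 0.71 0.  ]
```

drive_tool([
  {"tx":0.6,"ty":0.05,"tz":0,"ax":0,"ay":0,"az":0.008,"claw":5.0},
  {"tx":1.3,"ty":0.1,"tz":0,"ax":0,"ay":0,"az":0,"claw":5.0},
  {"tx":1.7,"ty":0.13,"tz":0,"ax":0,"ay":0,"az":0,"claw":5.0},
  {"tx":2.0,"ty":0.15,"tz":0,"ax":0,"ay":0,"az":0,"claw":5.0},
  {"tx":1.7,"ty":0.13,"tz":0.5,"ax":0,"ay":0,"az":0,"claw":5.0},
  {"tx":1.3,"ty":0.1,"tz":1.2,"ax":0,"ay":0,"az":0,"claw":5.0},
  {"tx":0.6,"ty":0.05,"tz":1.5,"ax":0,"ay":0,"az":0,"claw":5.0},
  {"tx":0,"ty":0,"tz":1.2,"ax":0,"ay":0,"az":0,"claw":5.0},
  {"tx":0,"ty":0,"tz":0.6,"ax":0,"ay":0,"az":0,"claw":5.0},
  {"tx":0,"ty":0,"tz":0,"ax":0,"ay":0,"az":0,"claw":5.0},
])

```text
time_s: 7.72
tcp_pos: [0.5525, 0.1033, 0.1114]
ee_rot: [[-0.689, -0.724, -0.003], [-0.724, 0.689, -0.001], [0.003, 0.001, -1.0]]
wrist_force: [-0.4, 0.4, -2.3]
gripper_width: 0.641
gripper_force: 30.0
```

drive_tool([
  {"tx":0,"ty":0,"tz":0,"ax":0,"ay":0,"az":0,"claw":5.0},
  {"tx":0,"ty":0,"tz":0,"ax":0,"ay":0,"az":0,"claw":5.0},
  {"tx":0,"ty":0,"tz":0,"ax":0,"ay":0,"az":0,"claw":5.0},
])

```text
time_s: 7.97
tcp_pos: [0.5542, 0.1042, 0.1134]
ee_rot: [[-0.689, -0.725, 0.002], [-0.725, 0.689, 0.001], [-0.002, -0.001, -1.0]]
wrist_force: [0.3, -0.5, -2.5]
gripper_width: 0.64
gripper_force: 30.0
```

```bash
python3 -c "
from h import *
s=sense();R=s['ee_rot'];print(s['tcp_pos'],np.degrees(np.arctan2(R[1,1],R[0,1])),s['joints'].round(1),local([.5536,.1030,.073]),s['wrist_force'],s['moment'])"
```

```text
[0.55424283 0.10423073 0.113436  ] 136.46901562537036 [ 27.1  22.  -16.8   0.  -51.1 -70.7] [ 0.14 -0.03  4.04] [ 0.29262752 -0.51694035 -2.53032891] [0.04190805 0.03163149 0.01569721]
```

drive_tool([
  {"tx":0.12,"ty":0,"tz":0.3,"ax":0,"ay":0,"az":0,"claw":5.0},
  {"tx":0,"ty":0,"tz":0.4,"ax":0,"ay":0,"az":0,"claw":5.0},
  {"tx":0,"ty":0,"tz":0.4,"ax":0,"ay":0,"az":0,"claw":5.0},
  {"tx":0,"ty":0,"tz":0.4,"ax":0,"ay":0,"az":0,"claw":5.0},
  {"tx":0,"ty":0,"tz":0.4,"ax":0,"ay":0,"az":0,"claw":5.0},
  {"tx":0,"ty":0,"tz":0.4,"ax":0,"ay":0,"az":0,"claw":5.0},
  {"tx":0,"ty":0,"tz":0,"ax":0,"ay":0,"az":0,"claw":5.0},
  {"tx":0,"ty":0,"tz":0,"ax":0,"ay":0,"az":0,"claw":5.0},
])

```text
time_s: 8.63
tcp_pos: [0.5526, 0.1029, 0.0892]
ee_rot: [[-0.689, -0.725, -0.001], [-0.725, 0.689, -0.0], [0.001, 0.0, -1.0]]
wrist_force: [0.3, 0.2, -3.0]
gripper_width: 0.643
gripper_force: 30.0
```

drive_tool([
  {"tx":0,"ty":0,"tz":0.3,"ax":0,"ay":0,"az":0,"claw":5.0},
  {"tx":0,"ty":0,"tz":0.3,"ax":0,"ay":0,"az":0,"claw":5.0},
  {"tx":0,"ty":0,"tz":0.3,"ax":0,"ay":0,"az":0,"claw":5.0},
  {"tx":0,"ty":0,"tz":0.3,"ax":0,"ay":0,"az":0,"claw":5.0},
  {"tx":0,"ty":0,"tz":0,"ax":0,"ay":0,"az":0,"claw":5.0},
  {"tx":0,"ty":0,"tz":0,"ax":0,"ay":0,"az":0,"claw":5.0},
])

```text
time_s: 9.13
tcp_pos: [0.5525, 0.1029, 0.0773]
ee_rot: [[-0.689, -0.725, -0.001], [-0.725, 0.689, -0.0], [0.001, 0.0, -1.0]]
wrist_force: [-0.8, 0.3, -2.5]
gripper_width: 0.638
gripper_force: 30.0
```

drive_tool([
  {"tx":0,"ty":0,"tz":0.12,"ax":0,"ay":0,"az":0,"claw":5.0},
  {"tx":0,"ty":0,"tz":0.12,"ax":0,"ay":0,"az":0,"claw":5.0},
  {"tx":0,"ty":0,"tz":0.12,"ax":0,"ay":0,"az":0,"claw":5.0},
  {"tx":0,"ty":0,"tz":0.1,"ax":0,"ay":0,"az":0,"claw":5.0},
  {"tx":0,"ty":0,"tz":0,"ax":0,"ay":0,"az":0,"claw":5.0},
  {"tx":0,"ty":0,"tz":0,"ax":0,"ay":0,"az":0,"claw":5.0},
  {"tx":0,"ty":0,"tz":0,"ax":0,"ay":0,"az":0,"claw":5.0},
])

```text
time_s: 9.72
tcp_pos: [0.5528, 0.1029, 0.073]
ee_rot: [[-0.689, -0.725, 0.0], [-0.725, 0.689, 0.0], [-0.0, -0.0, -1.0]]
wrist_force: [0.9, -0.3, -2.0]
gripper_width: 0.64
gripper_force: 30.0
```

drive_tool([
  {"tx":0,"ty":0,"tz":0.08,"ax":0,"ay":0,"az":0,"claw":5.0},
  {"tx":0,"ty":0,"tz":0,"ax":0,"ay":0,"az":0,"claw":5.0},
  {"tx":0,"ty":0,"tz":0,"ax":0,"ay":0,"az":0,"claw":5.0},
  {"tx":0,"ty":0,"tz":0,"ax":0,"ay":0,"az":0,"claw":5.0},
])

```text
time_s: 10.05
tcp_pos: [0.553, 0.1029, 0.0728]
ee_rot: [[-0.689, -0.725, 0.001], [-0.725, 0.689, 0.0], [-0.001, -0.001, -1.0]]
wrist_force: [-1.0, -2.3, 3.9]
gripper_width: 0.641
gripper_force: 30.0
```

drive_tool([
  {"tx":0,"ty":0,"tz":0.08,"ax":0,"ay":0,"az":0,"claw":5.0},
  {"tx":0,"ty":0,"tz":0,"ax":0,"ay":0,"az":0,"claw":5.0},
  {"tx":0,"ty":0,"tz":0,"ax":0,"ay":0,"az":0,"claw":5.0},
  {"tx":0,"ty":0,"tz":0,"ax":0,"ay":0,"az":0,"claw":5.0},
])

```text
time_s: 10.38
tcp_pos: [0.553, 0.1028, 0.0726]
ee_rot: [[-0.689, -0.725, 0.001], [-0.725, 0.689, -0.0], [-0.001, -0.001, -1.0]]
wrist_force: [-1.9, -1.3, 7.9]
gripper_width: 0.647
gripper_force: 30.0
```

Seated: contact at TCP z 0.0728, with about 8 N of downward push. Now I unscrew, easing up with the thread.

drive_tool([
  {"tx":0,"ty":0,"tz":0,"ax":0,"ay":0,"az":-0.05,"claw":5.0},
  {"tx":0,"ty":0,"tz":-0.01,"ax":0,"ay":0,"az":-0.05,"claw":5.0},
  {"tx":0,"ty":0,"tz":-0.01,"ax":0,"ay":0,"az":-0.05,"claw":5.0},
  {"tx":0,"ty":0,"tz":-0.01,"ax":0,"ay":0,"az":-0.08,"claw":5.0},
  {"tx":0,"ty":0,"tz":-0.01,"ax":0,"ay":0,"az":-0.08,"claw":5.0},
  {"tx":0,"ty":0,"tz":-0.01,"ax":0,"ay":0,"az":-0.09,"claw":5.0},
  {"tx":0,"ty":0,"tz":0,"ax":0,"ay":0,"az":0,"claw":5.0},
])

```text
time_s: 10.97
tcp_pos: [0.554, 0.1034, 0.0731]
ee_rot: [[-0.349, -0.937, 0.003], [-0.937, 0.349, 0.001], [-0.002, -0.003, -1.0]]
wrist_force: [-0.1, -0.2, 5.3]
gripper_width: 0.643
gripper_force: 30.0
```

```bash
cat > k.py <<'E'
from h import *
im,d,X=cap('top');s=sense();R=np.array(s['ee_rot'])
print(s['tcp_pos'],'yaw',np.degrees(np.arctan2(R[1,1],R[0,1])).round(2),s['joints'][5].round(1),'F',np.round(s['wrist_force'],1),'M',np.round(s['moment'],3),s['gripper_width'])
im,d,X=cap('wrist');np.savez('w3.npz',im=im,X=X)
D=(X-s['tcp_pos'])@R
h=cv2.cvtColor(im,cv2.COLOR_RGB2HSV).astype(int)
b=(h[...,0]>100)&(h[...,0]<125)&(h[...,1]>120)&(np.hypot(D[...,0],D[...,1])<.03)
print('cap top z',np.nanpercentile(X[b][:,2],[50,90]).round(4) if b.any() else None)
w=(h[...,1]<70)&(h[...,2]>140)&(abs(D[...,2]+.028)<.006)&(np.hypot(D[...,0],D[...,1])<.026)
print('mark',w.sum(),D[w].mean(0).round(4) if w.any() else '')
E
python3 k.py
```

```text
[0.55400677 0.10339557 0.07309244] yaw 159.46 -47.6 F [-0.9 -0.3  6.2] M [-0.105  0.325  0.096] 0.6410786938898253
cap top z [0.1013 0.1025]
mark 1 [-0.0111 -0.0153 -0.0287]
```

The cap turns with the fingers, with no slip: the mark's end keeps its place in the tool frame. I carry on to about 1.45 rad in total.

drive_tool([
  {"tx":0,"ty":0,"tz":-0.01,"ax":0,"ay":0,"az":-0.09,"claw":5.0},
  {"tx":0,"ty":0,"tz":-0.01,"ax":0,"ay":0,"az":-0.09,"claw":5.0},
  {"tx":0,"ty":0,"tz":-0.01,"ax":0,"ay":0,"az":-0.09,"claw":5.0},
  {"tx":0,"ty":0,"tz":-0.01,"ax":0,"ay":0,"az":-0.09,"claw":5.0},
  {"tx":0,"ty":0,"tz":-0.01,"ax":0,"ay":0,"az":-0.09,"claw":5.0},
  {"tx":0,"ty":0,"tz":-0.01,"ax":0,"ay":0,"az":-0.09,"claw":5.0},
  {"tx":0,"ty":0,"tz":-0.01,"ax":0,"ay":0,"az":-0.09,"claw":5.0},
  {"tx":0,"ty":0,"tz":-0.01,"ax":0,"ay":0,"az":-0.09,"claw":5.0},
  {"tx":0,"ty":0,"tz":0,"ax":0,"ay":0,"az":0,"claw":5.0},
])

```text
time_s: 11.82
tcp_pos: [0.5544, 0.1036, 0.0742]
ee_rot: [[0.356, -0.934, 0.004], [-0.934, -0.356, 0.001], [0.0, -0.004, -1.0]]
wrist_force: [-0.2, -0.5, 6.0]
gripper_width: 0.643
gripper_force: 30.0
```

```bash
python3 k.py
```

```text
[0.55440899 0.10359564 0.07415732] yaw -159.26 -6.4 F [ 0.8 -0.1  6.6] M [-0.137  0.09   0.068] 0.64284173162229
cap top z [0.1024 0.1036]
mark 1 [-0.0117 -0.0147 -0.0285]
```

drive_tool([
  {"tx":0,"ty":0,"tz":-0.02,"ax":0,"ay":0,"az":-0.09,"claw":5.0},
  {"tx":0,"ty":0,"tz":-0.01,"ax":0,"ay":0,"az":-0.09,"claw":5.0},
  {"tx":0,"ty":0,"tz":0,"ax":0,"ay":0,"az":-0.09,"claw":5.0},
  {"tx":0,"ty":0,"tz":0,"ax":0,"ay":0,"az":-0.09,"claw":5.0},
  {"tx":0,"ty":0,"tz":0,"ax":0,"ay":0,"az":0,"claw":5.0},
  {"tx":0,"ty":0,"tz":0,"ax":0,"ay":0,"az":0,"claw":5.0},
])

```text
time_s: 12.42
tcp_pos: [0.5546, 0.1039, 0.0745]
ee_rot: [[0.66, -0.751, 0.005], [-0.751, -0.66, 0.002], [0.002, -0.005, -1.0]]
wrist_force: [0.3, 0.2, 5.9]
gripper_width: 0.642
gripper_force: 30.0
```

```bash
python3 k.py
```

```text
[0.55463386 0.10386995 0.07450998] yaw -138.67 14.2 F [-0.2  0.3  5.5] M [0.032 0.155 0.074] 0.6427899533950577
cap top z [0.1027 0.104 ]
mark 1 [-0.0124 -0.0146 -0.028 ]
```

Turned 1.48 rad without slip, inside the free window. I lift slowly and watch the force.

drive_tool([
  {"tx":0,"ty":0,"tz":-0.1,"ax":0,"ay":0,"az":0,"claw":5.0},
  {"tx":0,"ty":0,"tz":-0.15,"ax":0,"ay":0,"az":0,"claw":5.0},
  {"tx":0,"ty":0,"tz":-0.15,"ax":0,"ay":0,"az":0,"claw":5.0},
  {"tx":0,"ty":0,"tz":0,"ax":0,"ay":0,"az":0,"claw":5.0},
  {"tx":0,"ty":0,"tz":0,"ax":0,"ay":0,"az":0,"claw":5.0},
])

```text
time_s: 12.93
tcp_pos: [0.5528, 0.1031, 0.0767]
ee_rot: [[0.659, -0.752, 0.0], [-0.752, -0.659, 0.0], [-0.0, -0.0, -1.0]]
wrist_force: [1.3, 0.1, -0.5]
gripper_width: 0.643
gripper_force: 30.0
```

```bash
python3 k.py
```

```text
[0.55277174 0.10303006 0.0767249 ] yaw -138.75 14.2 F [ 0.8  1.4 -0.6] M [ 0.101 -0.188  0.003] 0.6406409761825724
cap top z [0.1049 0.1061]
mark 1 [-0.0123 -0.0146 -0.0281]
```

Only the cap's weight is left on the wrist, so it is free. I lift another 3.8 cm.

drive_tool([
  {"tx":0,"ty":0,"tz":-0.3,"ax":0,"ay":0,"az":0,"claw":5.0},
  {"tx":0,"ty":0,"tz":-0.5,"ax":0,"ay":0,"az":0,"claw":5.0},
  {"tx":0,"ty":0,"tz":-0.7,"ax":0,"ay":0,"az":0,"claw":5.0},
  {"tx":0,"ty":0,"tz":-0.8,"ax":0,"ay":0,"az":0,"claw":5.0},
  {"tx":0,"ty":0,"tz":-0.7,"ax":0,"ay":0,"az":0,"claw":5.0},
  {"tx":0,"ty":0,"tz":-0.5,"ax":0,"ay":0,"az":0,"claw":5.0},
  {"tx":0,"ty":0,"tz":-0.3,"ax":0,"ay":0,"az":0,"claw":5.0},
  {"tx":0,"ty":0,"tz":0,"ax":0,"ay":0,"az":0,"claw":5.0},
  {"tx":0,"ty":0,"tz":0,"ax":0,"ay":0,"az":0,"claw":5.0},
  {"tx":0,"ty":0,"tz":0,"ax":0,"ay":0,"az":0,"claw":5.0},
])

```text
time_s: 13.87
tcp_pos: [0.5524, 0.1029, 0.1146]
ee_rot: [[0.659, -0.752, -0.001], [-0.752, -0.659, -0.0], [-0.0, 0.001, -1.0]]
wrist_force: [0.2, 0.5, -0.8]
gripper_width: 0.643
gripper_force: 30.0
```

```bash
python3 k.py; python3 - <<'E'
from h import *
im3,d3,X3=cap('scene');im,d,X=cap('wrist')
cv2.imwrite('pics/g.png',np.hstack([cv2.resize(im,(400,300)),cv2.resize(im3[150:270,130:250],(400,300),interpolation=cv2.INTER_CUBIC)])[:,:,::-1])
for n,Y,I in(('w',X,im),('s',X3,im3)):
    Z=Y[...,2];r=np.hypot(Y[...,0]-.553,Y[...,1]-.103)
    h=cv2.cvtColor(I,cv2.COLOR_RGB2HSV).astype(int)
    m=(r<.045)&(Z>.04)&(Z<.1)&(h[...,1]<70)&(h[...,2]>120)
    print(n,m.sum(),np.percentile(Z[m],[1,25,50,75,90,99]).round(4) if m.any() else '')
    for lo,hi in((.052,.062),(.064,.072),(.073,.095)):
        k=m&(Z>lo)&(Z<hi)
        if k.sum()>9: print(lo,k.sum(),np.median(Y[k],0).round(4),cv2.minAreaRect((Y[k][:,:2]*1000).astype(np.float32)))
E
```

```text
[0.5523723  0.10283999 0.11452159] yaw -138.75 14.2 F [-0.9  0.7 -0.3] M [-0.073  0.104  0.051] 0.641698618589052
cap top z [0.1427 0.1439]
mark 1 [-0.012  -0.0145 -0.0286]
w 2133 [0.0597 0.0637 0.0655 0.0707 0.0844 0.0892]
0.052 193 [0.5774 0.0794 0.061 ] ((555.430419921875, 102.76131439208984), (55.50366973876953, 53.859092712402344), 80.30301666259766)
0.064 1017 [0.5708 0.085  0.0658] ((554.6492309570312, 102.5439453125), (51.98714065551758, 51.628231048583984), 80.59806823730469)
0.073 503 [0.5704 0.0932 0.0843] ((565.068115234375, 92.76486206054688), (45.60981750488281, 16.177257537841797), 47.6979866027832)
s 479 [0.0404 0.0556 0.0648 0.0808 0.0891 0.0957]
0.052 100 [0.5286 0.1181 0.058 ] ((539.1431274414062, 118.13803100585938), (71.15214538574219, 37.174930572509766), 42.684425354003906)
0.064 101 [0.5365 0.1158 0.067 ] ((550.36474609375, 106.45025634765625), (47.01052474975586, 51.420555114746094), 81.57919311523438)
0.073 148 [0.5404 0.111  0.0856] ((544.9957275390625, 106.7338638305664), (45.86029815673828, 39.363887786865234), 68.17547607421875)
```

View pics/g.png

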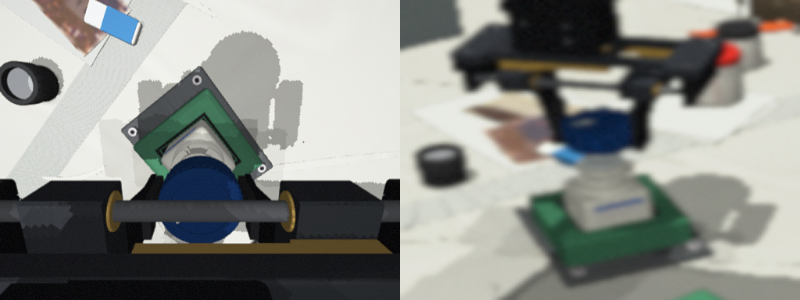

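The wrist view shows the open neck and the seated jar under the cap at (200,200). The scene view shows the cap level above the threaded neck, with the jar upright in the block. The neck top is at 0.089 m, so the jar is fully down. I make a small centring nudge, settle, and hand in.

drive_tool([
  {"tx":0.1,"ty":-0.11,"tz":0,"ax":0,"ay":0,"az":0,"claw":5.0},
  {"tx":0,"ty":0,"tz":0,"ax":0,"ay":0,"az":0,"claw":5.0},
  {"tx":0,"ty":0,"tz":0,"ax":0,"ay":0,"az":0,"claw":5.0},
  {"tx":0,"ty":0,"tz":0,"ax":0,"ay":0,"az":0,"claw":5.0},
  {"tx":0,"ty":0,"tz":0,"ax":0,"ay":0,"az":0,"claw":5.0},
  {"tx":0,"ty":0,"tz":0,"ax":0,"ay":0,"az":0,"claw":5.0},
  {"tx":0,"ty":0,"tz":0,"ax":0,"ay":0,"az":0,"claw":5.0},
  {"tx":0,"ty":0,"tz":0,"ax":0,"ay":0,"az":0,"claw":5.0},
])

```text
time_s: 14.73
tcp_pos: [0.5542, 0.1029, 0.115]
ee_rot: [[0.659, -0.752, 0.0], [-0.752, -0.659, 0.0], [-0.0, -0.0, -1.0]]
wrist_force: [-0.3, 0.3, -0.4]
gripper_width: 0.643
gripper_force: 30.0
```

```bash
python3 -c "
from station import *
s=sense();print(s['tcp_pos'],s['ee_rot'].round(3),s['gripper_force'],s['gripper_width']);print(finish_job())"
```

```text
[0.55417701 0.10291844 0.11496372] [[ 0.659 -0.752  0.   ]
 [-0.752 -0.659  0.   ]
 [-0.    -0.    -1.   ]] 30.000588381662965 0.6429682625701658
the job is handed in; nothing more can be done
None
```

The job is handed in: the jar is seated upright on the well's floor, its cap was unscrewed about 1.48 rad and lifted free, and the gripper holds the cap level and still about 2.5 cm above the open mouth (14.7 s used; verdict not shown).

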